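Load a light-sensitive sample jar through the flap gate of a bench reader

TASK

Load the brown glass sample jar into the white bench reader: stand it upright on the plate in the flared mouth, in front of the two black sprung flaps, then push it along the lane through the flaps and on into the bay until it presses firmly, but gently, against the sprung stop hidden at the back. Then take your fingers out so that both flaps swing shut behind the jar, and leave the other things on the bench alone.

Things in the scene. Friction and masses are not known exactly. Their poses are not given: they have to be found in the camera images.
- sample_jar: brown glass jar with black cap, loose: a cylinder 52 mm in diameter, 66 high, about 0.12 kg (0.1 to 0.15), standing upright; origin at the centre of its underside, z up. Gripped across its diameter from above. The flat upright front of a water bath (0.17 m high) rises 64 to 100 mm behind its centre, its face turned so that its normal is 0.26 rad (anticlockwise) from world x: keep the hand off it.
- reader: white bench reader, fixed, in another place and turn each time. Origin on the worktop under the middle of the gate; x = push-in direction along the lane, y left, z up. Aluminium floor plate 3 mm thick, x = -85 to 190 mm, 104 wide. The flaps close the lane at x = 0. From x = -6 to 84 two floor rails (8 mm high) 58 mm apart keep the jar in the middle; side walls 93 mm apart, 52 high; open above up to x = 78.
- loading_place (a point): point on the plate's top (3 mm above the worktop) in the lane's middle, 62 mm before the gate (reader x = -62): the jar is stood here. Axes as the reader's. Nothing stands beside it; 28 mm farther in, the flared mouth walls begin (52 mm high, 98 mm apart there, narrowing to 62 mm at reader x = -6).
- bay_mouth (a point): point on the plate's top at the front edge of the roofed bay, 78 mm past the gate in the lane's middle, axes as the reader's. The bay is 62 mm wide; roof underside 73 mm, top 79 mm above the worktop. A jar that is home has its centre 62 to 90 mm past the gate, its rear 36 to 64, so the fingers that push it stop short of this edge; the hand then stands over the roof and must clear it.
- flap_left (a joint): left sprung flap (at +y): black, 4 mm thick, 38 mm long from its upright hinge 39 mm left of the lane's middle, 12 to 52 mm above the worktop. 0 = shut, across the lane; grows to 1.45 rad as it swings inward; cannot swing outward. Spring 0.006 N m when shut plus 0.007 N m/rad; the flaps and the jar's rubbing together take 1 to 4 N of the push, all along. Shuts by itself once the fingers are out and the jar is home.
- flap_right (a joint): right sprung flap (at -y), mirror image of the left one; 0 = shut, grows to 1.45 rad as it swings inward
- stop_mount: fixed mount in the bay, 166 mm past the gate, 36 mm up; towards the mouth it carries a grey sprung pad 40 x 44 mm. The pad's reach is set anew each time and NOT measured: its face rests anywhere from 88 to 110 mm past the gate, so feel for it. Spring: 2 N at first touch, then 1.4 N per mm, 7 mm of travel, then solid. Press the jar on it with 5 to 15 N; over 20 N is ramming.
- buffer_bottle: small round bottle with a red cap, 42 mm in diameter, 80 high, bystander to be left alone; origin at the centre of its underside
- white_jar: white plastic jar with white lid, 60 mm in diameter, 71 high, bystander; origin at the centre of its underside
Things that resemble listed ones, but are neither listed nor needed, are in the scene too. What is shaped like the sample_jar but green is not meant.

How it is judged:
On the way, in this order (a step that is already met when the one before it is completed fails the run):
1. the jar stands upright on the plate in the mouth, in front of the shut flaps (x of sample_jar in the frame of reader between -0.085 and -0.028 m and y of sample_jar in the frame of reader between -0.025 and 0.025 m and z of sample_jar in the frame of reader between -0.002 and 0.008 m and angle between sample_jar's own z axis and vertical below 0.1 rad and value of joint each of flap_left, flap_right below 0.08 rad), for 0.2 s.
2. the jar stands in the gate and holds both flaps open (x of sample_jar in the frame of reader between -0.015 and 0.045 m and y of sample_jar in the frame of reader between -0.012 and 0.012 m and z of sample_jar in the frame of reader between -0.002 and 0.012 m and value of joint each of flap_left, flap_right above 0.35 rad), for 0.05 s.
3. the jar is in the bay and is pressed against the sprung stop with more than 4 N (x of sample_jar in the frame of reader above 0.058 m and contact force between sample_jar and stop_mount above 4 N), for 0.1 s.
At the end, for the whole second after the job is handed in: The jar stands upright and still on the plate inside the bay, its centre 56 to 94 mm past the gate and within 8 mm of the lane's middle, where it was pressed against the stop; both flaps are shut (under 0.08 rad); the fingers do not touch the jar (x of sample_jar in the frame of reader between 0.056 and 0.094 m and y of sample_jar in the frame of reader between -0.008 and 0.008 m and z of sample_jar in the frame of reader between -0.002 and 0.008 m and angle between sample_jar's own z axis and vertical below 0.08 rad and linear speed of sample_jar below 0.02 m/s and value of joint each of flap_left, flap_right below 0.08 rad and contact force between sample_jar and the fingers below 0.05 N).
It fails at once if the jar is rammed against the stop with more than 20 N (contact force between sample_jar and stop_mount above 20 N).
It fails at once if the jar is tipped over (angle between sample_jar's own z axis and vertical above 0.5 rad).
It fails at once if a bystander is shifted by more than 30 mm (distance of any of buffer_bottle, white_jar from where it was at the start of the episode above 0.03 m).
It also fails if it takes over 61 s, if anything falls off the work surface, if the arm or the gripper's body presses on something with over 40 N, if the wrist force passes 120 N, or if a joint passes its speed limit or range.

ROBOT

A 7-joint arm with a two-finger parallel gripper is mounted at the origin on a cart in front of the work surface, level with it; the furniture and walls round the work are solid. World frame = base frame: x ahead of the robot, y to its left, z up, the work surface at z = 0. Lengths are in m, angles in rad, forces in N, time in s.
With the tool pointing down it reaches from about 0.425 to 1.025 m from the base axis. Payload 3.6 kg.
Tool frame: the origin (TCP) lies midway between the tips of the shut fingers; the grasp point (between the pads) lies 19 mm behind it; z points along the fingers, y is the direction in which the jaws open and shut (so a half turn about z gives the same grasp; the last joint's range is limited). The gripper opens to 85 mm and grips with 20 to 120 N. Pads are 22 mm wide; open, the fingers measure 114 mm over their backs; the gripper's body (76 mm by 85 mm) begins 54 mm behind the grasp point. The pads swing forward as they close: fully open they stand 13 mm farther back than shut.
Start: joints at [1.228, 0.591, 0.048, 1.609, -0.033, 0.943, -0.034], TCP at [0.179, -0.703, 0.231] pointing down, gripper open.
Joint ranges: [-2.69, 2.69], [-0.47, 2.24], [-1.27, 1.36], [0.19, 2.51], [-1.53, 4.68], [0.08, 2.07], [-3.09, 3.09]. Speed limits (rad/s): [2.57, 2.57, 3.14, 3.14, 3.14, 3.14, 3.14].

INTERFACE

Orientations are given as a unit quaternion [x, y, z, w].
In Python, from plant import bot gives the robot as it stands.
- The arm moves only by the tool carry_out, never from a script. Its argument "rows" is text: rows parted by semicolons, each of 5 numbers parted by spaces: the shift along the tool's x, y, z in m, then the turn about the tool's z in degrees, then the gripper's target within -1 to 1 (fully open at 1, half-way at 0, shut at -1). In form: x y z twist claw; .... A call has 1 to 12 rows; each row shifts and turns the commanded pose from where the row before left it, along the tool's axes as they then stand; what a row does not reach is not made up. A row lasts 1/8 s, in which the tool goes at most 62.5 mm and 10.7 degrees, less where a joint would pass 70% of its speed; a pose out of reach is approached as far as the arm can. A call with a gripper value outside its range is refused whole. The fingers move at their own pace and stop on an object; "force" is the grip in N (left out, the last holds). Time passes only in rows, so rows that do not move let the fingers close. It gives the time, the measured TCP pose, the force and the opening at its end, in the units of the state.
- bot.get_obs(): the state, without advancing time (a new reading comes with each control period).
- bot.capture(name): name is "side" or "top"; returns a dict with "img" (400x640x3 uint8, red, green, blue), "intrinsics" (3x3 intrinsics, pixels), "k1" (the pictures are not rectified: a ray, as slopes to the right and down, at radius r is drawn at 1 + k1 r^2 times it, then the intrinsics apply), "xyz" and "attitude" of the camera in the world. Camera axes: x right, y up, looking along -z (the intrinsics and any distortion apply to the point x, -y, -z); pixel columns grow to the right and rows downward; lengths in m; the calibration is good to about 2 mm. A picture is of the moment at which its call begins. There is no depth.
- bot.sign_off(): hands the job in, once; it reports no verdict.
The state is a dict: "clock": time; "joint_pos": joint angles; "qd": joint speeds; "joint_torque": joint torques, N m; "tool_pos": TCP position; "tool_rot": TCP orientation; "contact_force": force on the tool from outside, world axes, zero at the start; "wrist_torque": the same for the moment, N m; "width": finger opening in m.
Only numpy, scipy, OpenCV 4.12 (cv2) and the standard library are available. Lean on these libraries where they do the work, as an engineer would, in place of code of your own. Each camera call takes 0.05 s, during which the arm holds its last target.

## Working session

There is one attempt and no reset: what is moved stays moved. The work goes in short steps, Python scripts to look and compute and a tool call to move; the robot and the scene stay as the last step left them, time stands still between calls to the robot, and variables do not carry over. Pictures are saved under pics/ and viewed, and the job is handed in when it is done.

Besides the shell and the picture viewer there is one more tool, called after "Emit:" as name(argument=value, ...), one argument or row to a line, values as JSON. carry_out: Moves the arm, as the interface text tells. Its arguments: {"type":"object","properties":{"rows":{"type":"string"},"force":{"type":"number"}},"required":["rows"]}

```bash
ls; mkdir -p pics; python3 - <<'E'
from plant import bot
import cv2,numpy as np
np.set_printoptions(precision=4,suppress=True)
o=bot.get_obs()
print(o)
for n in("side","top"):
    c=bot.capture(n); cv2.imwrite(f"pics/{n}0.png",c["img"][:,:,::-1])
    print(n,c["intrinsics"],c["k1"],c["xyz"],c["attitude"])
E
```

```text
pics
{'clock': 0.0, 'joint_pos': array([ 1.2275,  0.5921,  0.0483,  1.6098, -0.0333,  0.9427, -0.0337]), 'qd': array([-0.0016,  0.0003,  0.0004, -0.0002, -0.0007, -0.0003, -0.0009]), 'joint_torque': array([ -0.0008, -54.8688,   1.547 , -19.8124,   0.0095,   0.0088,
         0.    ]), 'tool_pos': array([ 0.179 , -0.7017,  0.2301]), 'tool_rot': array([ 0.9922,  0.1246, -0.0002, -0.0011]), 'contact_force': array([ 0.3978, -0.4524,  0.6275]), 'wrist_torque': array([ 0.0049, -0.0393,  0.0557]), 'width': 0.08534455600178915}
side [[480.901    0.     327.8776]
 [  0.     480.901  200.1787]
 [  0.       0.       1.    ]] -0.06334664659446676 [ 0.3797 -1.3495  0.7209] [ 0.4794 -0.0443 -0.0817  0.8727]
top [[400.0026   0.     316.6087]
 [  0.     400.0026 199.3009]
 [  0.       0.       1.    ]] 0.033557787643382235 [ 0.4985 -0.3066  0.9977] [ 0.0223 -0.0301 -0.6975  0.7156]
```

View pics/side0.png

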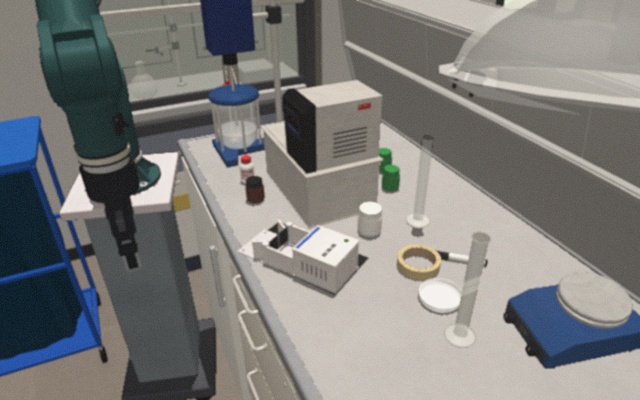

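View pics/top0.png

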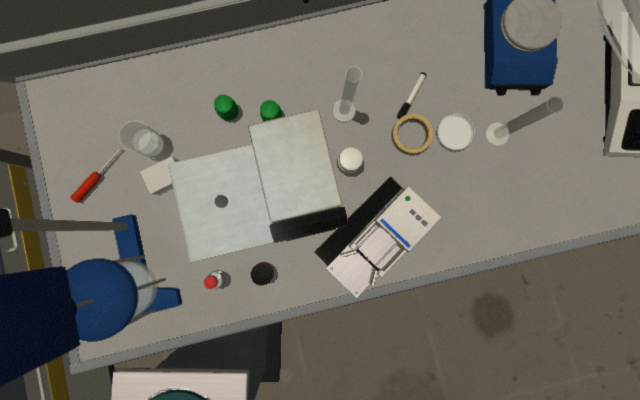

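```bash
cat > h.py <<'E'
import numpy as np,cv2
from scipy.spatial.transform import Rotation as R
from plant import bot
np.set_printoptions(precision=4,suppress=True)
def dist(c): return np.array([c["k1"],0,0,0,0.])
def ray(c,uv):
    uv=np.asarray(uv,float).reshape(-1,1,2)
    p=cv2.undistortPoints(uv,c["intrinsics"],dist(c)).reshape(-1,2)
    d=np.c_[p[:,0],-p[:,1],-np.ones(len(p))]
    return np.array(c["xyz"]),R.from_quat(c["attitude"]).apply(d)
def onplane(c,uv,z):
    o,d=ray(c,uv); return o+d*((z-o[2])/d[:,2])[:,None]
def proj(c,P):
    P=np.asarray(P,float).reshape(-1,3)
    q=R.from_quat(c["attitude"]).inv().apply(P-c["xyz"])
    q=np.c_[q[:,0],-q[:,1],-q[:,2]]
    return cv2.projectPoints(q.reshape(-1,1,3),np.zeros(3),np.zeros(3),c["intrinsics"],dist(c))[0].reshape(-1,2)
def tri(c1,u1,c2,u2):
    o1,d1=ray(c1,u1);o2,d2=ray(c2,u2);d1=d1[0]/np.linalg.norm(d1[0]);d2=d2[0]/np.linalg.norm(d2[0])
    s=np.linalg.lstsq(np.c_[d1,-d2],o2-o1,rcond=None)[0]
    a=o1+s[0]*d1;b=o2+s[1]*d2
    return (a+b)/2,np.linalg.norm(a-b)
def crop(img,x0,y0,x1,y1,s,name):
    cv2.imwrite(name,cv2.resize(img[y0:y1,x0:x1,::-1],None,fx=s,fy=s,interpolation=cv2.INTER_CUBIC))
E
python3 - <<'E'
from h import *
import pickle
T=bot.capture("top");S=bot.capture("side");pickle.dump((T,S),open("c0.pkl","wb"))
crop(T["img"],300,165,450,305,5,"pics/t1.png")
crop(S["img"],230,140,370,300,3.7,"pics/s1.png")
crop(T["img"],195,250,295,300,6,"pics/t2.png")
E
```

```text
(no output)
```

View pics/t1.png

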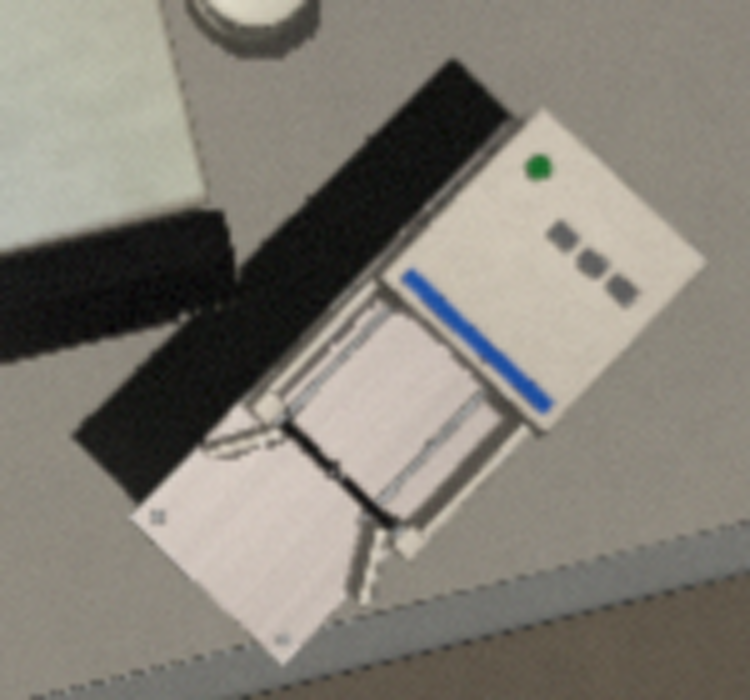

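View pics/s1.png

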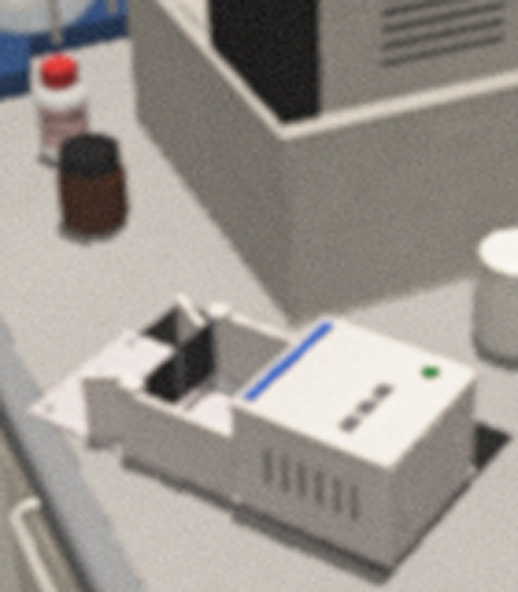

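View pics/t2.png

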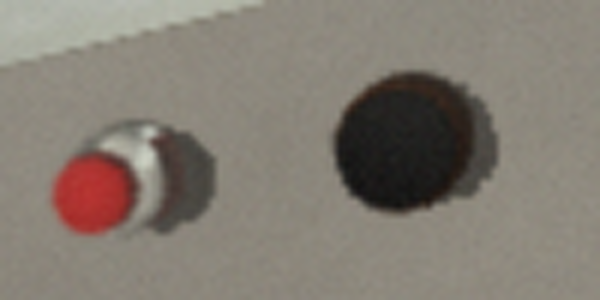

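```bash
cat > m.py <<'E'
from h import *
import pickle
T,S=pickle.load(open("c0.pkl","rb"))
def t1(x,y): return ((x+.5)/5-.5+300,(y+.5)/5-.5+165)
def t2(x,y): return ((x+.5)/6-.5+195,(y+.5)/6-.5+250)
def s1(x,y): return ((x+.5)/3.7-.5+230,(y+.5)/3.7-.5+140)
# cap by mask in both views
def blob(c,box,f):
    x0,y0,x1,y1=box; g=c["img"][y0:y1,x0:x1].astype(int); m=f(g).astype(np.uint8)
    n,l,st,ce=cv2.connectedComponentsWithStats(m); i=1+np.argmax(st[1:,4]); 
    return ce[i]+[x0,y0],st[i]
ct,st=blob(T,(240,255,285,295),lambda g:(g.max(2)<50)&(g[...,0]-g[...,2]<12)); print("cap top",ct,st)
cs,ss=blob(S,(240,170,272,210),lambda g:(g.max(2)<75)&(g[...,0]-g[...,2]<14)); print("cap side",cs,ss)
print("tri cap: ",tri(T,ct,S,s1(90,152)), "cap plane .066",onplane(T,ct,.066))
r,_=blob(T,(195,265,228,295),lambda g:(g[...,0]>120)&(g[...,1]<90));print("red",onplane(T,r,.08))
print("bottom jar side",onplane(S,s1(92,228),0))
P={k:onplane(T,t1(*v),z)[0] for k,v,z in[("rfL",(385,275),.079),("rbL",(545,108),.079),("rbR",(706,262),.079),("rfR",(545,432),.079),("pL",(133,515),.003),("pR",(283,663),.003)]}
for k in P:print(k,P[k])
for k,a,b in[("rfL",(385,275),(333,318)),("rfR",(545,432),(235,402)),("rbR",(706,262),(388,467)),("rbL",(545,108),(474,373)),("pR",(283,663),(30,410)),("led",(539,167),(430,372))]:
    print("tri",k,tri(T,t1(*a),S,s1(*b)))
print("roof w",np.linalg.norm(P["rfL"]-P["rfR"]),np.linalg.norm(P["rbL"]-P["rbR"]),"len",np.linalg.norm(P["rfL"]-P["rbL"]),"plate w",np.linalg.norm(P["pL"]-P["pR"]))
yax=[P["rfL"]-P["rfR"],P["rbL"]-P["rbR"],P["pL"]-P["pR"]]
for v in yax:print("yaw from y",np.arctan2(-v[0],v[1]))
for v in [P["rbL"]-P["rfL"],P["rbR"]-P["rfR"]]:print("yaw from x",np.arctan2(v[1],v[0]))
pm=(P["pL"]+P["pR"])/2;rf=(P["rfL"]+P["rfR"])/2;rb=(P["rbL"]+P["rbR"])/2
for a,b in((pm,rf),(pm,rb),(rf,rb)):
    d=b-a;print("yaw ends",np.arctan2(d[1],d[0]),np.linalg.norm(d[:2]))
E
python3 m.py
```

```text
cap top [260.7068 274.43  ] [ 11  10  20  20 307]
cap side [253.473  181.9865] [  6   6  16  12 148]
tri cap:  (array([ 0.3908, -0.1914,  0.0597]), np.float64(0.00020177916324324682)) cap plane .066 [[ 0.3916 -0.1922  0.066 ]]
red [[ 0.3738 -0.0801  0.08  ]]
bottom jar side [[ 0.3866 -0.202   0.    ]]
rfL [ 0.5237 -0.4549  0.079 ]
rbL [ 0.6028 -0.5277  0.079 ]
rbR [ 0.5336 -0.6022  0.079 ]
rfR [ 0.4541 -0.5289  0.079 ]
pL [ 0.4046 -0.3446  0.003 ]
pR [ 0.3349 -0.4196  0.003 ]
tri rfL (array([ 0.5258, -0.4557,  0.0758]), np.float64(0.004045020037128569))
tri rfR (array([ 0.4555, -0.5296,  0.0768]), np.float64(0.003043294020053138))
tri rbR (array([ 0.5335, -0.603 ,  0.0763]), np.float64(0.0002840283772172824))
tri rbL (array([ 0.6019, -0.5281,  0.0765]), np.float64(0.002315488533617317))
tri pR (array([ 0.3345, -0.4196,  0.0028]), np.float64(0.0008294954707805843))
tri led (array([ 0.5749, -0.5252,  0.0787]), np.float64(0.0009208861211894852))
roof w 0.10159843090825672 0.10161789683292163 len 0.10748693095554965 plate w 0.10242442573564643
yaw from y -0.7554870743079588
yaw from y -0.7491086438977549
yaw from y -0.7484848618259775
yaw from x -0.7446184083257875
yaw from x -0.7448444432063539
yaw ends -0.744623620161274 0.1619604877632657
yaw ends -0.7446668390996769 0.26977138448695726
yaw ends -0.7447317653783299 0.10781089710218686
```

Emit:
carry_out(
  rows="0.0277 -0.0366 0 0 1;0.0277 -0.0366 0 0 1;0.0277 -0.0366 0 0 1;0.0277 -0.0366 0 0 1;0.0277 -0.0366 0 0 1;0.0277 -0.0366 0 0 1;0.0277 -0.0366 0 0 1;0.0277 -0.0366 0 0 1;0.0277 -0.0366 0 0 1;0.0277 -0.0366 0 0 1;0.0277 -0.0366 0 0 1;0.0277 -0.0366 0 0 1",
  force=40,
)

```text
clock: 1.7
tool_pos: [0.3932, -0.1934, 0.2315]
tool_rot: [0.992, 0.125, 0.0, 0.0]
contact_force: [0.8, 0.1, 0.3]
width: 0.0852
```

```bash
python3 - <<'E'
from h import *
exec(open("m.py").read().split("P={k")[0].split("# cap")[0].split("T,S=")[0])
import pickle
T,S=pickle.load(open("c0.pkl","rb"))
s1=lambda x,y:((x+.5)/3.7-.5+230,(y+.5)/3.7-.5+140)
print(tri(T,(261.25,273.6),S,s1(90,147)),onplane(T,(261.25,273.6),.066),onplane(S,s1(92,221),0))
E
```

```text
(array([ 0.3922, -0.1931,  0.0647]), np.float64(0.0023617342250503476)) [[ 0.3935 -0.1933  0.066 ]] [[ 0.3872 -0.1921  0.    ]]
```

Emit:
carry_out(
  rows="0 0 0.04 0 1;0 0 0.04 0 1;0 0 0.04 0 1;0 0 0 0 1",
)

```text
clock: 2.2
tool_pos: [0.3909, -0.1939, 0.1094]
tool_rot: [0.992, 0.125, -0.003, -0.001]
contact_force: [0.2, -0.7, 0.4]
width: 0.0854
```

```bash
python3 - <<'E'
from h import *
T=bot.capture("top");S=bot.capture("side")
a=cv2.resize(S["img"][130:230,200:300,::-1],None,fx=5,fy=5,interpolation=cv2.INTER_CUBIC)
b=cv2.resize(T["img"][230:300,230:300,::-1],(300,300),interpolation=cv2.INTER_CUBIC)
o=np.zeros((500,800,3),np.uint8);o[:,:500]=a;o[:300,500:]=b;cv2.imwrite("pics/g1.png",o)
E
```

```text
(no output)
```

View pics/g1.png

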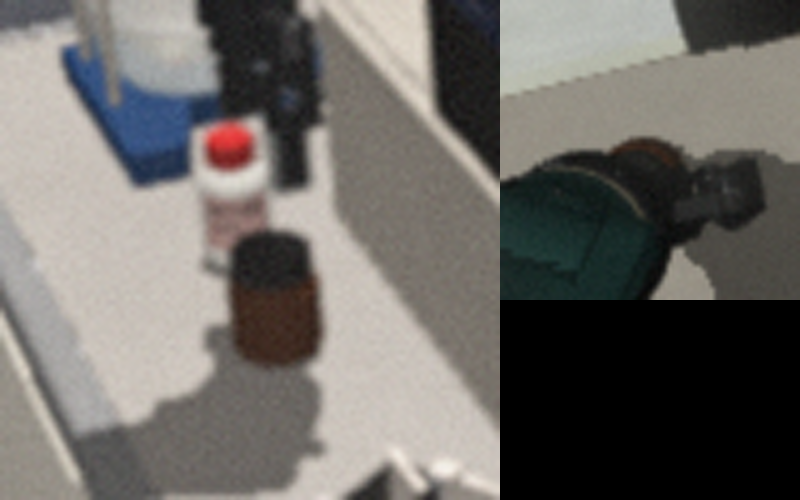

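```bash
python3 - <<'E'
from h import *
import pickle
T,S=pickle.load(open("c0.pkl","rb"))
for P in([.401,-.242,.122],[.3815,-.152,.122],[.392,-.193,.066],[.392,-.193,0]): print(proj(S,P),(proj(S,P)-[200,130])*5,proj(T,P))
E
```

```text
[[257.0935 169.1625]] [[285.4674 195.8126]] [[280.6828 273.4773]]
[[247.9276 154.2788]] [[239.6379 121.3942]] [[238.4982 281.7195]]
[[254.2982 178.9708]] [[271.4909 244.8542]] [[261.077  274.2508]]
[[256.2414 199.3679]] [[281.2071 346.8394]] [[264.4695 271.2173]]
```

Emit:
carry_out(
  rows="0.001 0 0.03 0 1;0 0 0.03 0 1;0 0 0.02 0 1;0 0 0.011 0 1;0 0 0 0 1;0 0 0 0 0",
)

```text
clock: 3.05
tool_pos: [0.3944, -0.1948, 0.0212]
tool_rot: [0.992, 0.124, 0.001, 0.0]
contact_force: [0.1, 0.0, -0.5]
width: 0.0698
```

Emit:
carry_out(
  rows="0 0 0 0 -1;0 0 0 0 -1;0 0 0 0 -1;0 0 0 0 -1;0 0 0 0 -1;0 0 0 0 -1",
  force=40,
)

```text
clock: 3.8
tool_pos: [0.3938, -0.1944, 0.0213]
tool_rot: [0.992, 0.125, 0.0, 0.0]
contact_force: [-1.2, 0.9, 7.1]
width: 0.0514
```

Emit:
carry_out(
  rows="0 0 -0.02 0 -1;0 0 -0.03 0 -1;0 0 -0.03 0 -1;-0.0143 0.0487 0 0 -1;-0.0143 0.0487 0 0 -1;-0.0143 0.0487 0 0 -1;-0.0143 0.0487 0 0 -1;0 0 0 9.5 -1;0 0 0 9.5 -1;0 0 0 9.5 -1;0 0 0 9.5 -1;0 0 0 9.5 -1",
)

```text
clock: 5.3
tool_pos: [0.3861, -0.3971, 0.1005]
tool_rot: [0.958, -0.288, -0.0, -0.0]
contact_force: [0.1, 0.7, -1.3]
width: 0.0513
```

Emit:
carry_out(
  rows="0 0 0 9.5 -1;0 0 0 0 -1;0 0 0 0 -1",
)

```text
clock: 5.68
tool_pos: [0.3863, -0.3972, 0.1004]
tool_rot: [0.932, -0.363, -0.0, -0.0]
contact_force: [-0.2, -0.2, -1.2]
width: 0.0512
```

```bash
python3 - <<'E'
from h import *
T=bot.capture("top");S=bot.capture("side")
o=bot.get_obs();print(o["tool_pos"],R.from_quat(o["tool_rot"]).as_matrix())
a=cv2.resize(S["img"][170:290,215:335,::-1],None,fx=4.16,fy=4.16,interpolation=cv2.INTER_CUBIC)
b=cv2.resize(T["img"][220:310,310:400,::-1],(300,300),interpolation=cv2.INTER_CUBIC)
q=np.zeros((500,800,3),np.uint8);q[:,:500]=a[:500,:500] if a.shape[0]>=500 else cv2.resize(a,(500,500));q[:300,500:]=b;cv2.imwrite("pics/g2.png",q)
E
```

```text
[ 0.3864 -0.3973  0.1004] [[ 0.7361 -0.6769  0.0002]
 [-0.6769 -0.7361  0.0002]
 [ 0.     -0.0002 -1.    ]]
```

View pics/g2.png

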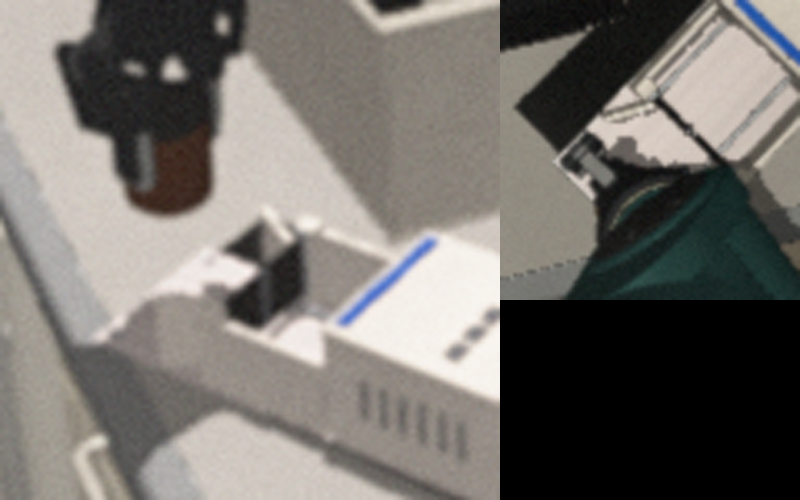

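```bash
python3 - <<'E'
from h import *
import pickle
T,S=pickle.load(open("c0.pkl","rb"))
f=500/120
print((proj(S,[.3864,-.3973,.079])-[215,170])*f, (proj(S,[.3864,-.3973,.145])-[215,170])*f)
th=np.arange(0,6.3,.3)
q=(proj(S,np.c_[.3864+.026*np.cos(th),-.3973+.026*np.sin(th),0*th+.079])-[215,170])*f
print(q.min(0),q.max(0))
E
```

```text
[[172.7056 194.9677]] [[163.0065  95.8666]]
[126.798  169.7129] [218.5319 221.376 ]
```

Emit:
carry_out(
  rows="0.001 0 0.03 0 -1;0 0 0.025 0 -1;0 0 0.015 0 -1;0 0 0.005 0 -1;0 0 0 0 -1;0 0 0 0 -1",
)

```text
clock: 6.52
tool_pos: [0.3876, -0.3986, 0.026]
tool_rot: [0.931, -0.364, 0.001, 0.0]
contact_force: [-0.6, -0.9, -0.4]
width: 0.0509
```

Emit:
carry_out(
  rows="0 0 0.001 0 -1;0 0 0 0 -1;0 0 0 0 -1",
)

```text
clock: 6.9
tool_pos: [0.3873, -0.3981, 0.0245]
tool_rot: [0.931, -0.364, 0.0, 0.0]
contact_force: [-0.1, -0.1, -1.3]
width: 0.0511
```

Emit:
carry_out(
  rows="0 0 0.001 0 -1;0 0 0 0 -1;0 0 0 0 -1",
)

```text
clock: 7.28
tool_pos: [0.3872, -0.3981, 0.0243]
tool_rot: [0.931, -0.364, 0.0, -0.0]
contact_force: [-1.6, 1.3, 8.0]
width: 0.0514
```

Emit:
carry_out(
  rows="0 0 0 0 0.4;0 0 0 0 0.6;0 0 0 0 1;0 0 0 0 1;0 0 0 0 1;0 0 0 0 1",
)

```text
clock: 8.02
tool_pos: [0.3872, -0.3981, 0.0233]
tool_rot: [0.931, -0.364, -0.0, 0.0]
contact_force: [-0.4, 0.1, 0.4]
width: 0.0853
```

```bash
python3 - <<'E'
from h import *
T=bot.capture("top");S=bot.capture("side")
o=bot.get_obs();print(o["tool_pos"],o["contact_force"],o["width"])
f=500/120
a=cv2.resize(S["img"][170:290,215:335,::-1],(500,500),interpolation=cv2.INTER_CUBIC)
b=cv2.resize(T["img"][220:310,310:400,::-1],(300,300),interpolation=cv2.INTER_CUBIC)
q=np.zeros((500,800,3),np.uint8);q[:,:500]=a;q[:300,500:]=b;cv2.imwrite("pics/g3.png",q)
E
```

```text
[ 0.3872 -0.3981  0.0233] [-0.1067  0.5236  0.5576] 0.08524136255916225
```

View pics/g3.png

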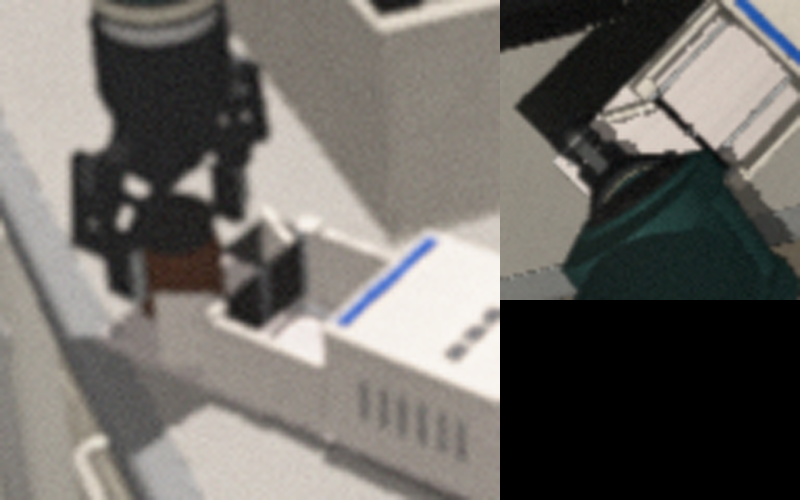

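Emit:
carry_out(
  rows="-0.02 0 0 0 1;-0.02 0 0 0 1;-0.025 0 0 0 1;0 0 0 0 1;0 0 0 0 -1;0 0 0 0 -1;0 0 0 0 -1;0 0 0 0 -1;0 0 0 0 -1;0 0 0 0 -1;0 0 0 0 -1",
)

```text
clock: 9.5
tool_pos: [0.3394, -0.354, 0.0233]
tool_rot: [0.931, -0.364, -0.0, -0.0]
contact_force: [-0.0, -0.5, 0.4]
width: 0.0001
```

```bash
python3 - <<'E'
from h import *
T=bot.capture("top");S=bot.capture("side")
o=bot.get_obs();print(o["tool_pos"],o["contact_force"],o["width"])
O=np.array([.432,-.4394,0]);c,s=np.cos(-.7456),np.sin(-.7456);d=o["tool_pos"]-O
print("tool in reader",d[0]*c+d[1]*s,-d[0]*s+d[1]*c)
a=cv2.resize(S["img"][170:290,215:335,::-1],(500,500),interpolation=cv2.INTER_CUBIC)
b=cv2.resize(T["img"][220:310,310:400,::-1],(300,300),interpolation=cv2.INTER_CUBIC)
q=np.zeros((500,800,3),np.uint8);q[:,:500]=a;q[:300,500:]=b;cv2.imwrite("pics/g4.png",q)
E
```

```text
[ 0.3394 -0.354   0.0233] [0.3297 0.7868 0.1478] -6.820040901687063e-05
tool in reader -0.12597190089491633 -9.380983049707414e-05
```

View pics/g4.png

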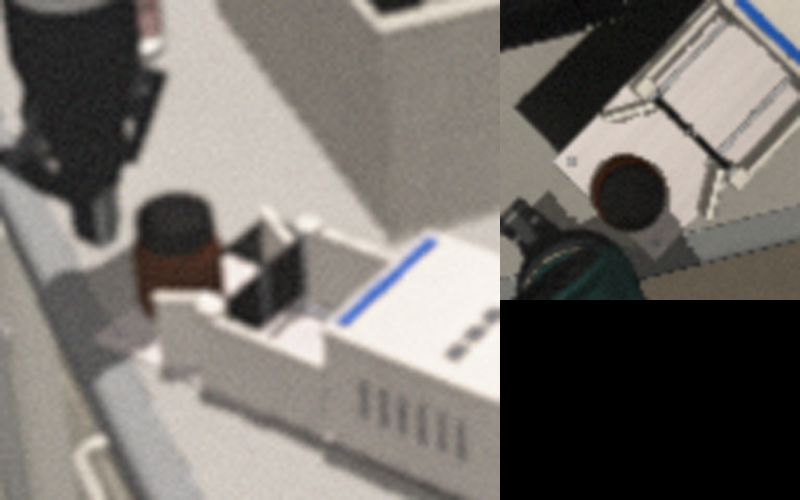

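```bash
python3 - <<'E'
from h import *
T=bot.capture("top")
g=T["img"].astype(int);m=((g.max(2)<60)).astype(np.uint8);m[:, :336]=0;m[:,362:]=0;m[:262]=0;m[292:]=0
n,l,st,ce=cv2.connectedComponentsWithStats(m);print(st[1:],ce[1:])
O=np.array([.432,-.4394,0]);c,s=np.cos(-.7456),np.sin(-.7456)
for u in list(ce[1:])+[(349.3,277.5)]:
    p=onplane(T,u,.069)[0];d=p-O;print(p,d[0]*c+d[1]*s,-d[0]*s+d[1]*c)
E
```

```text
[[338 267  22  23 379]
 [336 289   7   3  17]] [[348.3298 277.8971]
 [338.4706 290.1765]]
[ 0.3888 -0.3934  0.069 ] -0.06296768773555907 0.004505778272273258
[ 0.3606 -0.3713  0.069 ] -0.09866986900014808 0.001553731681787525
[ 0.3897 -0.3956  0.069 ] -0.060768409456096885 0.0035290144151003643
```

Emit:
carry_out(
  rows="0.01 0.002 0 0 -1;0.01 0 0 0 -1;0.004 0 0 0 -1;0.004 0 0 0 -1;0.004 0 0 0 -1;0.004 0 0 0 -1;0.004 0 0 0 -1;0.004 0 0 0 -1;0.004 0 0 0 -1;0.004 0 0 0 -1;0.004 0 0 0 -1;0.004 0 0 0 -1",
)

```text
clock: 11.15
tool_pos: [0.3822, -0.3962, 0.0233]
tool_rot: [0.931, -0.364, -0.0, -0.0]
contact_force: [-3.0, 2.3, 4.4]
width: -0.0002
```

```bash
cat > v.py <<'E'
from h import *
import sys
T=bot.capture("top");S=bot.capture("side")
o=bot.get_obs()
O=np.array([.432,-.4394,0]);c,s=np.cos(-.7456),np.sin(-.7456);d=o["tool_pos"]-O;f=o["contact_force"]
print("tool in reader",d[0]*c+d[1]*s,-d[0]*s+d[1]*c,d[2],"F lane",f[0]*c+f[1]*s,-f[0]*s+f[1]*c,f[2])
a=cv2.resize(S["img"][170:290,225:345,::-1],(500,500),interpolation=cv2.INTER_CUBIC)
b=cv2.resize(T["img"][200:300,320:420,::-1],(300,300),interpolation=cv2.INTER_CUBIC)
q=np.zeros((500,800,3),np.uint8);q[:,:500]=a;q[:300,500:]=b;cv2.imwrite("pics/%s.png"%sys.argv[1],q)
E
python3 v.py g5
```

```text
tool in reader -0.06517210234910795 -0.0020225745096478787 0.023307685374672905 F lane -1.4250603256803105 -1.326500790523777 2.4709836148861313
```

View pics/g5.png

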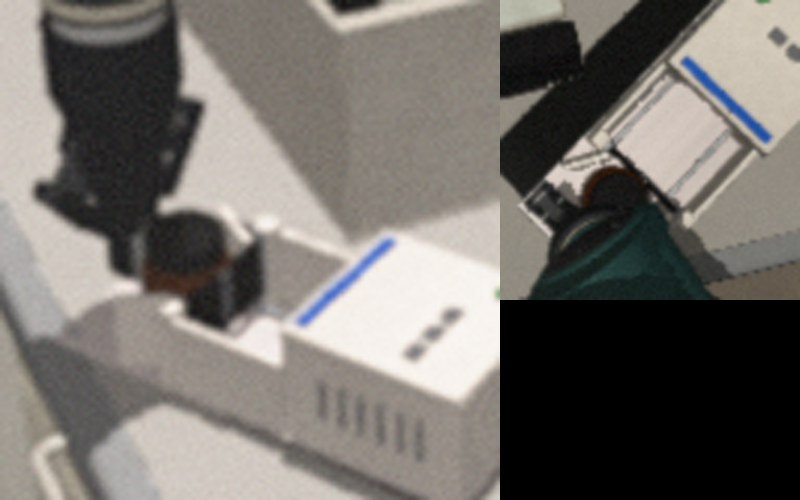

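Emit:
carry_out(
  rows="0.004 0 0 0 -1;0.004 0 0 0 -1;0.004 0 0 0 -1;0.004 0 0 0 -1;0.004 0 0 0 -1;0.004 0 0 0 -1;0.004 0 0 0 -1;0.004 0 0 0 -1;0.004 0 0 0 -1;0.004 0 0 0 -1;0.004 0 0 0 -1;0.004 0 0 0 -1",
)

```text
clock: 12.75
tool_pos: [0.4169, -0.4283, 0.0233]
tool_rot: [0.931, -0.364, -0.001, -0.0]
contact_force: [-4.5, 2.0, 5.4]
width: -0.0003
```

```bash
python3 v.py g6
```

```text
tool in reader -0.017639814804639033 -0.002083635000797679 0.023415768745357016 F lane -4.8353286017209385 0.3878584093560682 4.6862910743795325
```

View pics/g6.png

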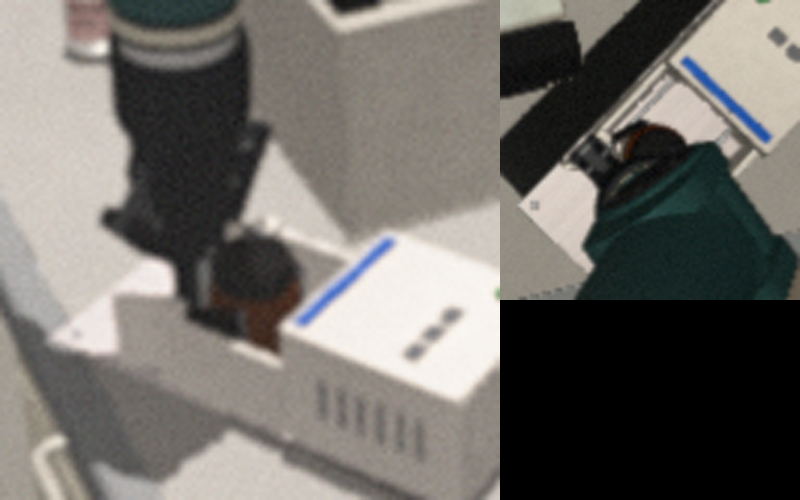

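Emit:
carry_out(
  rows="0.004 0 0 0 -1;0.004 0 0 0 -1;0.004 0 0 0 -1;0.004 0 0 0 -1;0.004 0 0 0 -1;0.004 0 0 0 -1;0.003 0 0 0 -1;0.003 0 0 0 -1;0.002 0 0 0 -1;0 0 0 0 -1",
)

```text
clock: 14.1
tool_pos: [0.4411, -0.4504, 0.0232]
tool_rot: [0.931, -0.364, 0.0, -0.0]
contact_force: [-2.6, 1.7, 3.4]
width: 0.0001
```

```bash
python3 v.py g7
```

```text
tool in reader 0.014225482245015193 -0.001770797166717718 0.02319257853735932 F lane -3.311728840900612 0.24105089464005136 2.4649746913563133
```

View pics/g7.png

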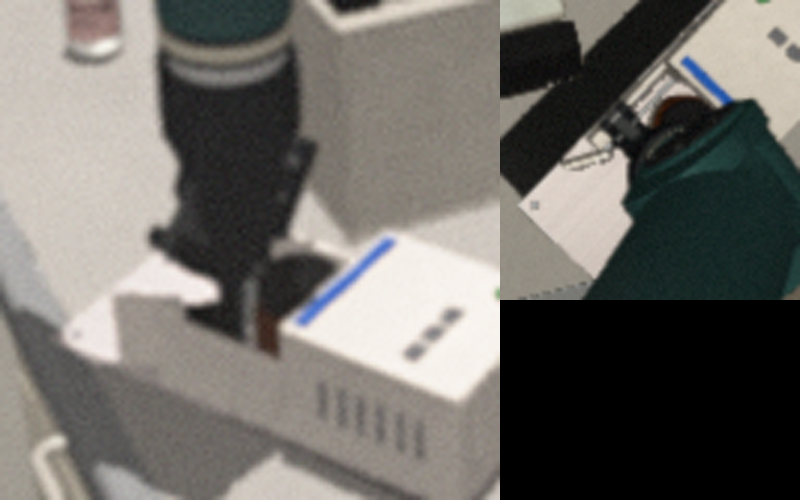

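Emit:
carry_out(
  rows="0.002 0 0 0 -1;0.002 0 0 0 -1;0.002 0 0 0 -1;0.001 0 0 0 -1;0.001 0 0 0 -1;0.001 0 0 0 -1",
)

```text
clock: 14.95
tool_pos: [0.4476, -0.4566, 0.0233]
tool_rot: [0.931, -0.364, -0.0, 0.0]
contact_force: [-3.4, 2.2, 3.1]
width: -0.0
```

Emit:
carry_out(
  rows="0.001 0 0 0 -1;0.001 0 0 0 -1",
)

```text
clock: 15.2
tool_pos: [0.4491, -0.4579, 0.0233]
tool_rot: [0.931, -0.364, 0.0, 0.0]
contact_force: [-3.0, 2.5, 4.4]
width: 0.0002
```

Emit:
carry_out(
  rows="0.001 0 0 0 -1;0.001 0 0 0 -1",
)

```text
clock: 15.45
tool_pos: [0.4506, -0.4592, 0.0233]
tool_rot: [0.931, -0.364, 0.0, -0.0]
contact_force: [-3.3, 3.0, 3.6]
width: -0.0
```

Emit:
carry_out(
  rows="0.001 0 0 0 -1;0.001 0 0 0 -1",
)

```text
clock: 15.7
tool_pos: [0.452, -0.4606, 0.0233]
tool_rot: [0.931, -0.364, 0.0, 0.0]
contact_force: [-2.5, 2.7, 3.8]
width: -0.0001
```

Emit:
carry_out(
  rows="0.001 0 0 0 -1;0.001 0 0 0 -1",
)

```text
clock: 15.95
tool_pos: [0.4535, -0.462, 0.0233]
tool_rot: [0.931, -0.364, 0.0, 0.0]
contact_force: [-2.0, 2.1, 3.8]
width: 0.0003
```

Emit:
carry_out(
  rows="0.001 0 0 0 -1;0.001 0 0 0 -1",
)

```text
clock: 16.2
tool_pos: [0.4547, -0.463, 0.0233]
tool_rot: [0.931, -0.364, -0.0, -0.0]
contact_force: [-3.9, 3.5, 4.9]
width: 0.0002
```

Emit:
carry_out(
  rows="0.001 0 0 0 -1;0 0 0 0 -1",
)

```text
clock: 16.45
tool_pos: [0.4547, -0.463, 0.0232]
tool_rot: [0.931, -0.364, -0.001, -0.001]
contact_force: [-4.4, 3.8, 5.5]
width: 0.0001
```

Emit:
carry_out(
  rows="0.001 0 0 0 -1;0 0 0 0 -1",
)

```text
clock: 16.7
tool_pos: [0.4547, -0.4631, 0.0231]
tool_rot: [0.931, -0.364, -0.002, -0.001]
contact_force: [-5.1, 3.9, 6.9]
width: 0.0001
```

Emit:
carry_out(
  rows="0 0 0 0 -1;0 0 0 0 -1;0 0 0 0 -1",
)

```text
clock: 17.08
tool_pos: [0.4547, -0.4631, 0.0231]
tool_rot: [0.931, -0.364, -0.002, -0.001]
contact_force: [-4.7, 5.2, 6.6]
width: -0.0002
```

```bash
python3 v.py g8
```

```text
tool in reader 0.03277062395028581 -0.00202455963288377 0.023152504735859152 F lane -6.69812903596161 0.4557437408413967 6.771850429724041
```

View pics/g8.png

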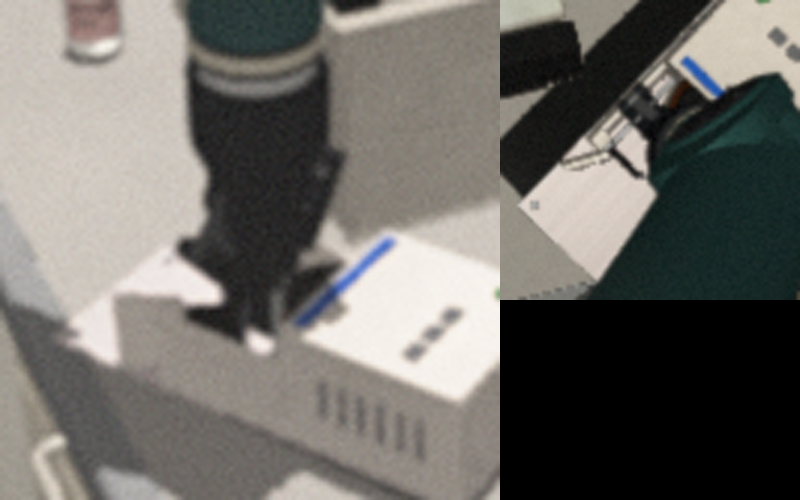

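Emit:
carry_out(
  rows="0.001 0 0 0 -1;0 0 0 0 -1",
)

```text
clock: 17.42
tool_pos: [0.4552, -0.4635, 0.023]
tool_rot: [0.931, -0.364, -0.002, -0.001]
contact_force: [-5.8, 5.2, 6.5]
width: 0.0003
```

Emit:
carry_out(
  rows="0.001 0 0 0 -1;0 0 0 0 -1",
)

```text
clock: 17.68
tool_pos: [0.4553, -0.4636, 0.0229]
tool_rot: [0.931, -0.364, -0.003, -0.002]
contact_force: [-6.4, 6.0, 7.5]
width: -0.0002
```

Emit:
carry_out(
  rows="0.001 0 0 0 -1;0 0 0 0 -1",
)

```text
clock: 17.92
tool_pos: [0.4555, -0.4638, 0.023]
tool_rot: [0.931, -0.364, -0.004, -0.002]
contact_force: [-7.3, 5.7, 7.9]
width: 0.0
```

Emit:
carry_out(
  rows="0.001 0 0 0 -1;0 0 0 0 -1",
)

```text
clock: 18.18
tool_pos: [0.4557, -0.464, 0.0229]
tool_rot: [0.931, -0.364, -0.004, -0.002]
contact_force: [-8.2, 7.3, 10.0]
width: 0.0003
```

Emit:
carry_out(
  rows="0 0 -0.001 0 -1;0 0 0 0 -1",
)

```text
clock: 18.42
tool_pos: [0.4567, -0.4648, 0.0234]
tool_rot: [0.931, -0.364, -0.003, -0.002]
contact_force: [-6.1, 4.5, 3.5]
width: -0.0001
```

Emit:
carry_out(
  rows="0 0 -0.001 0 -1;0 0 0 0 -1",
)

```text
clock: 18.68
tool_pos: [0.4571, -0.4649, 0.0241]
tool_rot: [0.931, -0.364, -0.003, -0.001]
contact_force: [-3.9, 4.6, 1.3]
width: 0.0
```

Emit:
carry_out(
  rows="0.001 0 0 0 -1;0 0 0 0 -1",
)

```text
clock: 18.92
tool_pos: [0.4573, -0.4652, 0.0239]
tool_rot: [0.931, -0.364, -0.004, -0.002]
contact_force: [-5.1, 5.0, 1.6]
width: -0.0
```

Emit:
carry_out(
  rows="0.001 0 -0.001 0 -1;0 0 0 0 -1",
)

```text
clock: 19.18
tool_pos: [0.4579, -0.4656, 0.0247]
tool_rot: [0.931, -0.364, -0.004, -0.002]
contact_force: [-5.0, 5.3, 0.5]
width: -0.0002
```

Emit:
carry_out(
  rows="0.001 0 -0.001 0 -1;0 0 0 0 -1",
)

```text
clock: 19.42
tool_pos: [0.458, -0.4657, 0.0252]
tool_rot: [0.931, -0.364, -0.005, -0.002]
contact_force: [-6.1, 5.8, 0.2]
width: -0.0001
```

Emit:
carry_out(
  rows="0.001 0 0 0 -1;0 0 0 0 -1",
)

```text
clock: 19.68
tool_pos: [0.4584, -0.4661, 0.0252]
tool_rot: [0.931, -0.364, -0.005, -0.002]
contact_force: [-6.3, 4.9, -0.5]
width: 0.0001
```

Emit:
carry_out(
  rows="0.001 0 -0.001 0 -1;0 0 0 0 -1;0 0 0 0 -1",
)

```text
clock: 20.05
tool_pos: [0.4585, -0.4661, 0.0256]
tool_rot: [0.931, -0.364, -0.006, -0.003]
contact_force: [-6.0, 4.8, -1.4]
width: 0.0002
```

```bash
python3 v.py g9
```

```text
tool in reader 0.03757751376250444 -0.00163722575920814 0.02567357571940964 F lane -7.753528260032612 -0.3407170623639346 -1.681458451627803
```

View pics/g9.png

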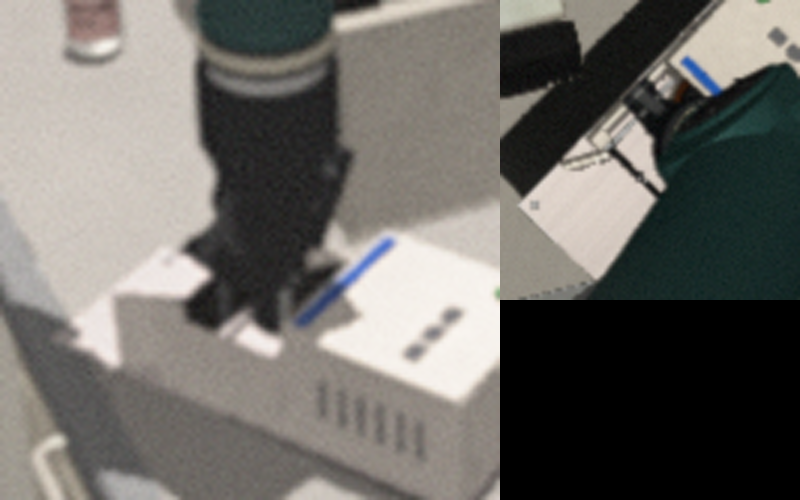

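Emit:
carry_out(
  rows="0.001 0 0 0 -1;0.001 0 0 0 -1;0 0 0 0 -1",
)

```text
clock: 20.52
tool_pos: [0.4593, -0.4668, 0.0255]
tool_rot: [0.931, -0.364, -0.007, -0.003]
contact_force: [-6.4, 6.7, -0.3]
width: 0.0004
```

Emit:
carry_out(
  rows="0 0 0 0 -1;-0.002 0 0 0 -1;-0.002 0 0 0 -1;-0.002 0 0 0 -1;-0.002 0 0 0 -1;-0.002 0 0 0 -1;-0.002 0 0 0 -1;-0.002 0 0 0 -1;-0.002 0 0 0 -1;-0.002 0 0 0 -1;0 0 0 0 -1",
)

```text
clock: 21.9
tool_pos: [0.4528, -0.4614, 0.0293]
tool_rot: [0.931, -0.364, 0.002, 0.001]
contact_force: [0.6, 0.3, -1.3]
width: 0.0001
```

```bash
python3 v.py g10
```

```text
tool in reader 0.02960755833457186 -0.0020502550260846283 0.02897641808061628 F lane 0.475218572067533 -0.46085846818289805 -0.013510118162916585
```

View pics/g10.png

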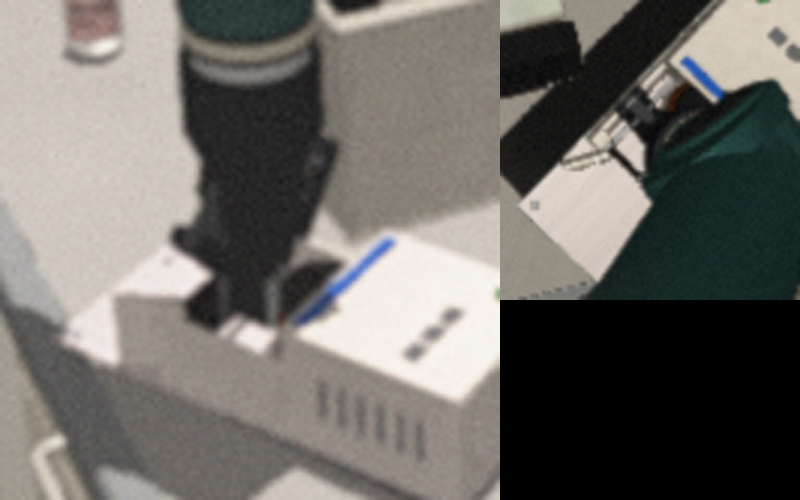

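Emit:
carry_out(
  rows="-0.001 0 -0.005 0 -1;0 0 -0.01 0 -1;0 0 -0.015 0 -1;0 0 -0.02 0 -1;0 0 -0.03 0 -1;0 0 -0.03 0 -1;0 0 -0.03 0 -1;-0.04 0 0 0 -1;-0.05 0 0 0 -1;-0.05 0 0 0 -1;0 0 0 0 -1",
)

```text
clock: 23.38
tool_pos: [0.3433, -0.3608, 0.169]
tool_rot: [0.931, -0.364, -0.002, -0.001]
contact_force: [0.4, -1.2, 0.3]
width: 0.0002
```

```bash
python3 v.py g11
```

```text
tool in reader -0.11218583676712786 -0.0021006409863118594 0.16964097895779173 F lane 0.7177458867802076 1.363328982394808 0.7554156541893652
```

View pics/g11.png

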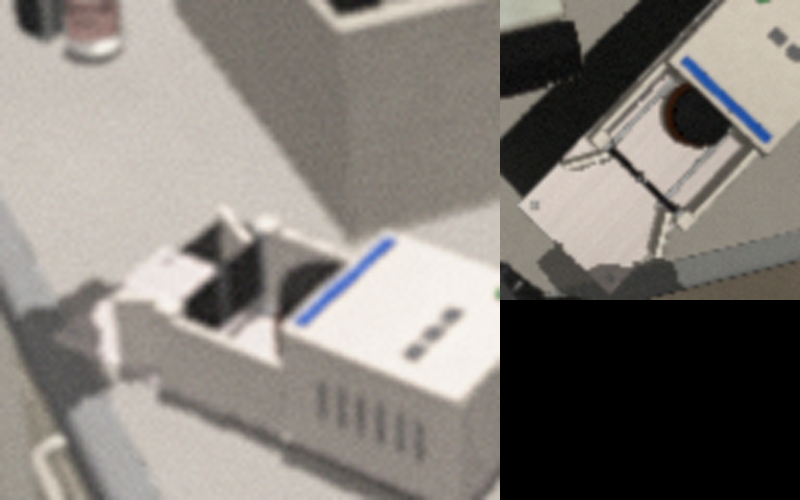

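```bash
python3 - <<'E'
from h import *
T=bot.capture("top");crop(T["img"],340,210,410,275,9,"pics/g12.png")
O=np.array([.432,-.4394,0]);c,s=np.cos(-.7456),np.sin(-.7456)
Rm=np.array([[c,-s,0],[s,c,0],[0,0,1]]);th=np.linspace(1.2,5.1,40)
im=cv2.imread("pics/g12.png")
for x,col in((.066,(0,255,255)),(.071,(0,255,0)),(.076,(255,0,255))):
    P=np.c_[x+.026*np.cos(th),.026*np.sin(th),0*th+.045]@Rm.T+O   # body outline at z 45 mm
    q=(proj(T,P)-[340,210]+.5)*9-.5
    cv2.polylines(im,[q.astype(np.int32)],False,col,1)
cv2.imwrite("pics/g13.png",im)
E
```

```text
(no output)
```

View pics/g13.png

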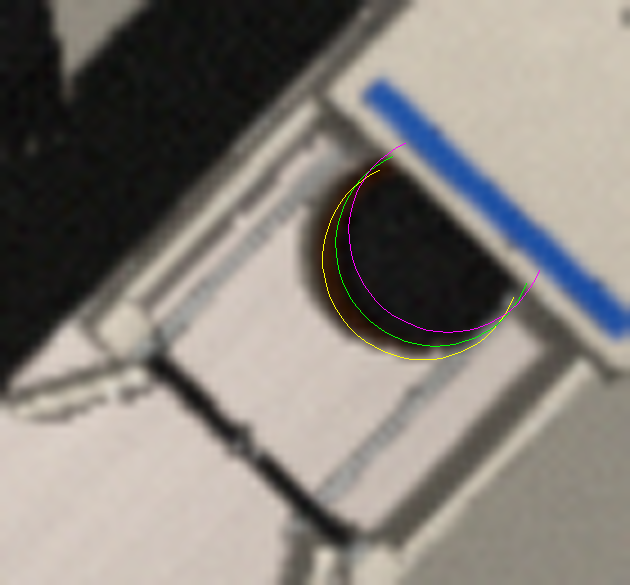

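```bash
python3 -c "
from plant import bot
print(bot.sign_off())"
```

```text
the job is handed in; nothing more can be done
None
```

I loaded the jar and handed the job in at about 23.5 s of the 61 s allowed. No verdict came back, so success rests on my own checks below.

**What I did:** I gripped the jar from above and stood it upright at the loading place in front of the shut flaps. I then backed off, shut the fingers and pushed the jar through the flaps into the bay. I felt for the stop in 1 mm steps, then eased back and lifted the fingers out.

**Last checks:**
- **Press on the stop:** the push along the lane peaked at about 9 N at 6 mm of travel past first touch. The spring figures would give about 10 N, so I put the stop force at roughly 8–10 N, well under 20 N.
- **Final pictures:** the jar stands in the bay with its centre 63–70 mm past the gate, both flaps lie in a straight line across the lane, and the fingers are well clear. I did not re-measure the bystanders at the end, but nothing came near them.

**What disagreed:**
- **Position:** the camera and the arm differed by 2–3.5 mm across the lane, so I shifted the pusher 2 mm.
- **Force reading:** at first the jar hardly advanced while an upward force of up to 10 N built up on the tool, probably from the fingers rubbing on the jar. I raised the tool about 2 mm, after which that force fell to near zero and the push matched the spring.
- **Final jar position:** it is uncertain by about 4 mm, because part of the jar is under the roof and in shadow.

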